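# Put the small stapler away under the organiser's top tray

## Robot

A 6-joint arm with a two-finger parallel gripper is mounted at the origin on the work surface. World frame = base frame: x ahead of the robot, y to its left, z up, the work surface at z = 0. Lengths are in m, angles in rad, forces in N, time in s.
With the tool pointing down it reaches from about 0.25 to 0.775 m from the base axis. Payload 4 kg.
Tool frame: the origin (TCP) lies at the very end of the fingers, on their centre line; the grasp point (between the pads) lies 19 mm behind it; z points along the fingers, y is the direction in which the jaws open and shut (so a half turn about z gives the same grasp; the last joint's range is limited). The gripper opens to 94 mm and grips with 3 to 60 N. Pads are 16 mm wide; open, the fingers measure 119 mm over their backs; the gripper's body (75 mm by 177 mm) begins 78 mm behind the grasp point.
Start: joints at [-1.373, 0.087, 1.371, -0, 1.684, -0.103], TCP at [0.163, -0.525, 0.206] pointing down, gripper open.
Joint ranges: [-3.1, 3.1], [-0.76, 2.03], [0.27, 2.55], [-1.08, 4.22], [0.17, 2.65], [-2.57, 2.57]. Speed limits (rad/s): [2.79, 2.79, 3.14, 3.14, 3.14, 3.14].

## Interface

Orientations are given as [roll, pitch, yaw] about the fixed x, y, z axes, in that order (R = Rz(yaw) Ry(pitch) Rx(roll)).
In Python, from bench import robot, cams, models gives the robot as it stands.
- The arm moves only by the tool step_arm, never from a script. Its argument "series" is a list of rows, each a list of 5 numbers: the gripper command: -1 is shut, 1 is fully open, values between are in proportion, then the shift along the tool's x, y, z in mm, then the turn about the tool's z in degrees. A call has 1 to 20 rows; each row is the pose to reach, as a shift and turn from the pose commanded when the call began, along the tool's axes at that moment; what a row does not reach only later rows make up. A row lasts 1/8 s, in which the tool goes at most 62.5 mm and 10.7 degrees, less where a joint would pass 70% of its speed; a pose out of reach is approached as far as the arm can. A call with a gripper value outside its range is refused whole. The fingers move at their own pace and stop on an object; the grip force is fixed at half the most. Time passes only in rows, so rows that repeat a pose let the fingers close. It gives the time, the measured TCP pose, the force and the opening at its end, in the units of the state.
- robot.get_obs(): the state, without advancing time (a new reading comes with each control period).
- cams.snapshot(name): name is "scene" or "top" or "wrist"; returns a dict with "pixels" (420x560x3 uint8, red, green, blue), "fov_y" (degrees; the focal length in pixels is half the picture's height over the tangent of half this angle, whatever the lens; pixels are square), "cx", "cy" (the principal point, pixels), "k1" (the pictures are not rectified: a ray, as slopes to the right and down, at radius r is drawn at 1 + k1 r^2 times it, then the intrinsics apply), "R" (3x3) and "t" (3): a world point X has camera coordinates R X + t. Camera axes: x right, y down, z forward; pixel columns grow to the right and rows downward; lengths in m; the calibration is good to about 2 mm. A picture is of the moment at which its call begins. There is no depth.
- robot.close_job(): hands the job in, once; it reports no verdict.
Trained networks look in a picture, given as the dict that the camera call returned (one of the last four; its "shot" number tells which), for a name from the list of things; names that differ only in an ending like _2 or _b are one class to them, and where a whole thing is asked for, a point or a joint stands for the part that bears it (a point fixed in the world has none). Each returns a list of dicts, best first, with "p" (0 to 1); they miss things now and then, are a little off and sometimes report something else, mostly with a low value. They report only what shows in the picture. A call takes as long as a camera call. They do not tell look-alikes from the thing itself.
- models.find_in(picture, label): "position" ([x, y, z] in m, in world coordinates, good to about 4 mm: the middle of the surface that is visible of it).
- models.pinpoint(picture, label): "position" ([x, y, z] in m, in world coordinates, good to about 4 mm: a listed point, or the origin of a listed thing).
The state is a dict: "time": time; "joint_positions": joint angles; "qvel": joint speeds; "joint_torque": joint torques, N m; "tool_pos": TCP position; "ee_rot": TCP orientation; "wrist_force": force on the tool from outside, world axes, zero at the start; "wrist_torque": the same for the moment, N m; "width": finger opening in m.
Only numpy, scipy, OpenCV 4.12 (cv2) and the standard library are available. Lean on these libraries where they do the work, as an engineer would, in place of code of your own. Each camera call takes 0.05 s, during which the arm holds its last target. There are 200 camera calls.

## Task

Take the desk organiser's top tray by its handle and swing it up and back on its arms until it rests open, then set the small stapler, upright on its base, on the floor of the compartment underneath and let go of it. Finally swing the tray back over and lower it gently by the handle, without letting it drop, until it sits fully closed on top.

Things in the scene. Friction and masses are not known exactly. Their poses are not given: they have to be found in the camera images.
- lift (a joint): Angle q of the parallel arms carrying the grey organiser's top tray: 0 = fully closed, 2.09 = fully open at its stop. The tray stays level; its handle moves on a 90 mm arc in the organiser's x-z plane: from closed, x = 90 mm*(cos 30deg - cos(q+30deg)), z = 90 mm*(sin(q+30deg) - sin 30deg): 45 mm up midway, ending 156 mm along +x. Gravity holds it at either end. 0.4 kg, turns easily.
- tray_handle (a point): Centre of the black bar handle over the middle of the organiser's top tray. The bar runs along y, 56 mm clear between its end posts, 12 mm wide (x), 12 mm high; its centre is 113 mm above the desk when closed. The tray is 160 x 220 mm with 30 mm walls and nothing under the bar: 43 mm free below the bar. Axes as the compartment's.
- compartment (a point): Centre of the floor of the compartment under the tray, 4 mm above the desk; the organiser is fixed to the desk. Inside 152 mm (x) by 212 mm (y), 56 mm deep, walls 4 mm, rim 60 mm above the desk. z up; x points to the organiser's rear, the way the tray opens, roughly away from the robot. The arms lie outside the y ends, up to 120 mm from the centre.
- stapler_center (a point): Centre, 21 mm above its base, of the small stapler: grey plastic top, steel magazine, black base, 80 mm long (x), 28 mm wide (y), 42 mm high, about 0.11 kg, upright on the desk to the organiser's -y side. Take it across its width. A like stapler, 140 mm long and 64 mm high, and a two-hole punch nearby are not wanted.
Things that resemble listed ones, but are neither listed nor needed, are in the scene too. What is shaped like the part that bears stapler_center but blue or purple is not meant.

How it is judged:
On the way, in this order (a step that is already met when the one before it is completed fails the run):
1. the tray is swung fully open (value of joint lift above 1.9 rad), for 0.2 s.
2. the small stapler stands in the compartment, let go, with the tray still open (value of joint lift above 1.8 rad and x of stapler_center in the frame of compartment between -0.07 and 0.07 m and y of stapler_center in the frame of compartment between -0.1 and 0.1 m and z of stapler_center in the frame of compartment below 0.03 m and angle between stapler_center's own z axis and vertical below 0.2 rad and contact force between small_stapler and the fingers below 0.1 N), for 0.2 s.
At the end, for the whole second after the job is handed in: The tray is closed (arm angle under 0.08 rad, within about 6 mm of fully down) and the small stapler is inside the compartment beneath it, its base on the floor (centre under 30 mm above the floor), upright within 0.2 rad, at rest (value of joint lift below 0.08 rad and x of stapler_center in the frame of compartment between -0.07 and 0.07 m and y of stapler_center in the frame of compartment between -0.1 and 0.1 m and z of stapler_center in the frame of compartment below 0.03 m and angle between stapler_center's own z axis and vertical below 0.2 rad and linear speed of small_stapler below 0.03 m/s); the robot touches nothing.
It fails at once if the tray drops shut (arms closing faster than 4.5 rad/s, about 0.4 m/s: a free fall from roughly 15 mm or more) (velocity of joint lift below -4.5 rad/s).
It fails at once if the small stapler is dropped into the compartment (falling free, faster than 0.9 m/s, a fall of over 40 mm) (horizontal distance between stapler_center and compartment below 0.12 m and linear speed of small_stapler above 0.9 m/s and contact force between small_stapler and the fingers below 0.1 N).
It also fails if it takes over 67 s, if anything falls off the work surface, if the arm or the gripper's body presses on something with over 40 N, if the wrist force passes 120 N, or if a joint passes its speed limit or range.

## Working session

There is one attempt and no reset: what is moved stays moved. The work goes in short steps, Python scripts to look and compute and a tool call to move; the robot and the scene stay as the last step left them, time stands still between calls to the robot, and variables do not carry over. Pictures are saved under pics/ and viewed, about 8 in all and at most 12, crops included, and the job is handed in when it is done.

Besides the shell and the picture viewer there is one more tool, called as name([rows], argument=value, ...), one row to a line, values as JSON. step_arm: Moves the arm, as the interface text tells. Its arguments: {"type":"object","properties":{"series":{"type":"array","items":{"type":"array","items":{"type":"number"}}}},"required":["series"]}

```bash
mkdir -p pics; cat > h.py <<'E'
import numpy as np, cv2
from bench import robot, cams, models
def snap(n,f=None):
    s=cams.snapshot(n)
    if f: cv2.imwrite('pics/'+f,s['pixels'][:,:,::-1])
    return s
def K(s):
    h=s['pixels'].shape[0]; return h/2/np.tan(np.radians(s['fov_y'])/2)
def proj(s,X):
    c=np.array(s['R'])@np.array(X)+np.array(s['t']); u=c[:2]/c[2]; u=u*(1+s['k1']*(u@u)); return u*K(s)+[s['cx'],s['cy']]
def ray(s,p,z):
    d=(np.array(p,float)-[s['cx'],s['cy']])/K(s); u=d.copy()
    for _ in range(20): u=d/(1+s['k1']*(u@u))
    R=np.array(s['R']); o=-R.T@np.array(s['t']); v=R.T@np.array([u[0],u[1],1]); return o+v*(z-o[2])/v[2]
E
python3 - <<'E'
from h import *
o=robot.get_obs(); print(o['time'],o['tool_pos'],o['ee_rot'],o['width'])
ims=[]
for n in ['scene','top']:
    s=snap(n); ims.append(s['pixels'])
    for l in ['tray_handle','compartment','stapler_center']:
        for d in models.pinpoint(s,l): print(n,l,np.round(d['position'],3),round(d['p'],2),proj(s,d['position']).round())
        if n=='top':
            for d in models.find_in(s,l): print(' find',l,np.round(d['position'],3),round(d['p'],2))
    cv2.imwrite('pics/'+n+'0.png',s['pixels'][:,:,::-1])
E
```

```text
0.0 [ 0.16285271 -0.52477043  0.20432108] [-3.13944515e+00 -2.60375895e-04  3.00801237e-01] 0.09396876137563959
scene tray_handle [0.455 0.094 0.115] 0.65 [377. 206.]
scene stapler_center [ 0.471 -0.138  0.02 ] 0.65 [263. 226.]
scene stapler_center [ 0.597 -0.098  0.021] 0.63 [256. 268.]
top tray_handle [0.456 0.099 0.111] 0.78 [185. 231.]
 find tray_handle [0.453 0.099 0.064] 0.65
 find compartment [0.453 0.09  0.066] 0.55
top stapler_center [ 0.349 -0.123  0.021] 0.93 [314. 297.]
top stapler_center [ 0.47  -0.137  0.022] 0.87 [322. 232.]
top stapler_center [ 0.598 -0.096  0.017] 0.77 [300. 165.]
 find stapler_center [ 0.468 -0.137  0.042] 0.92
 find stapler_center [ 0.592 -0.1    0.04 ] 0.92
 find stapler_center [ 0.354 -0.12   0.041] 0.55
```

View pics/top0.png

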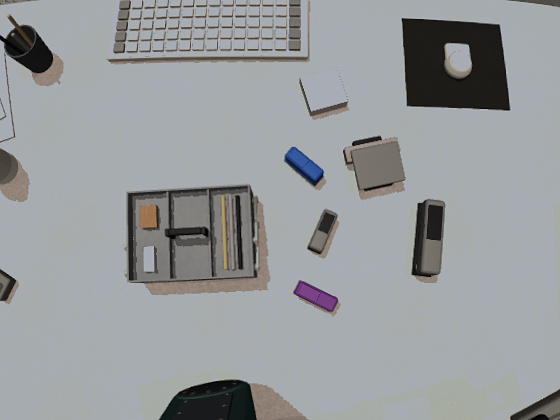

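View pics/scene0.png

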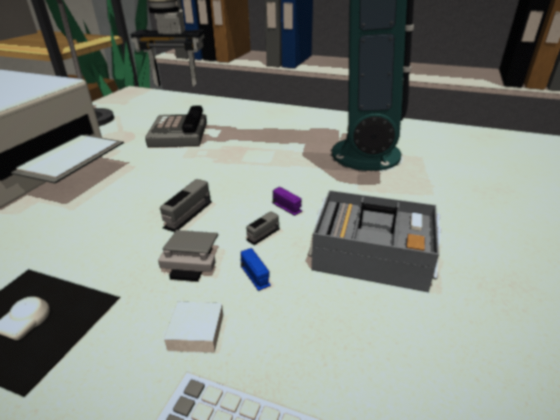

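```bash
python3 - <<'E'
from h import *
s=snap('top'); im=s['pixels'][:,:,::-1]
a=cv2.resize(im[195:270,285:360],(400,400),interpolation=cv2.INTER_CUBIC)
b=cv2.resize(im[175:295,115:275],(533,400),interpolation=cv2.INTER_CUBIC)
cv2.imwrite('pics/crop.png',cv2.resize(np.hstack([a,b]),(800,343)))
C=[(128,192),(251,186),(257,278),(131,283)]
P=[ray(s,c,.094)[:2] for c in C]; print(np.round(P,3), np.mean(P,0))
for i in range(4): v=P[(i+1)%4]-P[i]; print(np.linalg.norm(v),np.degrees(np.arctan2(v[1],v[0])))
hsv=cv2.cvtColor(im,cv2.COLOR_BGR2HSV); m=((hsv[...,2]<140)).astype(np.uint8); w=np.zeros_like(m); w[205:256,302:342]=1; m*=w
pts=np.argwhere(m)[:,::-1]; W=np.array([ray(s,p,.035)[:2] for p in pts],np.float32)
r=cv2.minAreaRect(W*1000); print(r,len(pts)); c=np.cov(W.T); e,v=np.linalg.eigh(c); print(W.mean(0),np.degrees(np.arctan(v[1,1]/v[0,1])))
E
```

```text
[[ 0.526  0.209]
 [ 0.539 -0.009]
 [ 0.381 -0.023]
 [ 0.367  0.194]] [0.45342233 0.0923169 ]
0.21836062075081195 -86.62554237628311
0.15837119040422748 -174.88843242811987
0.2174345828637326 93.70882576669852
0.15967017923085122 5.431239668731912
((467.89752197265625, -136.6302947998047), (30.4920654296875, 84.3699951171875), 67.41024780273438) 735
[ 0.46787685 -0.13645744] -22.6041693416505
```

View pics/crop.png

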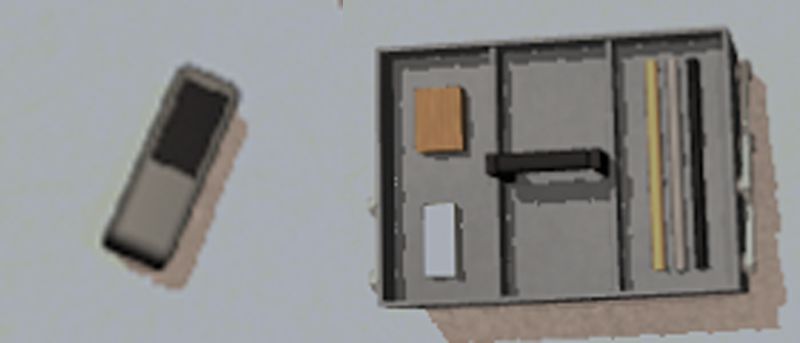

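step_arm([
  [0.1,462,-506,0,-77],
  [0.1,462,-506,0,-77],
  [0.1,462,-506,0,-77],
  [0.1,462,-506,0,-77],
  [0.1,462,-506,0,-77],
  [0.1,462,-506,0,-77],
  [0.1,462,-506,0,-77],
  [0.1,462,-506,0,-77],
  [0.1,462,-506,0,-77],
  [0.1,462,-506,0,-77],
  [0.1,462,-506,0,-77],
  [0.1,462,-506,0,-77],
  [0.1,462,-506,0,-77],
  [0.1,462,-506,0,-77],
  [0.1,462,-506,0,-77],
])

```text
time: 2.48
tool_pos: [0.4541, 0.0935, 0.2058]
ee_rot: [3.141, 0.0, 1.642]
wrist_force: [1.1, 0.6, 0.0]
width: 0.0514
```

```bash
python3 - <<'E'
from h import *
o=robot.get_obs(); print(o['time'],o['tool_pos'],o['ee_rot'],o['width'],o['wrist_force'])
s=snap('wrist','w1.png')
for l in ['tray_handle','compartment']:
  for d in models.pinpoint(s,l): print(l,np.round(d['position'],3),round(d['p'],2),proj(s,d['position']).round())
print(proj(s,[.455,.095,.113]))
E
```

```text
2.475 [0.4541364  0.09354157 0.20578257] [3.14091598e+00 2.16284790e-04 1.64219182e+00] 0.051383598111395944 [1.14573481 0.61080405 0.00994124]
tray_handle [0.458 0.098 0.114] 0.68 [288. 213.]
tray_handle [ 0.467 -0.14   0.017] 0.3 [280. 371.]
[283.92231847 216.14734975]
```

View pics/w1.png

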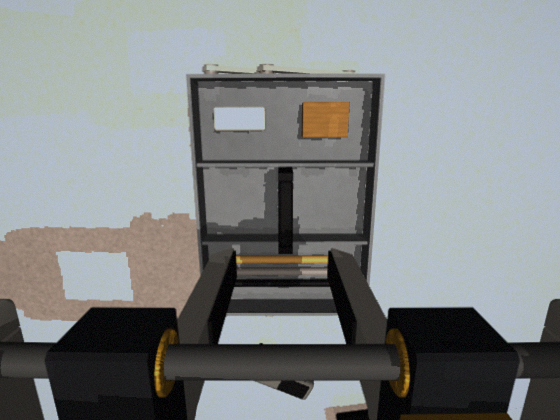

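step_arm([
  [0.1,4,2,30,0],
  [0.1,4,2,60,0],
  [0.1,4,2,85,0],
  [0.1,4,2,100,0],
  [0.1,4,2,111,0],
  [0.1,4,2,111,0],
  [-1,4,2,111,0],
  [-1,4,2,111,0],
  [-1,4,2,111,0],
  [-1,4,2,111,0],
  [-1,4,2,111,0],
  [-1,4,2,111,0],
])

```text
time: 4.12
tool_pos: [0.4567, 0.099, 0.0947]
ee_rot: [3.14, 0.0, 1.645]
wrist_force: [2.8, 1.6, 0.1]
width: 0.012
```

step_arm([
  [-1,0,5,-8,0],
  [-1,0,11,-15,0],
  [-1,0,18,-22,0],
  [-1,0,25,-28,0],
  [-1,0,33,-33,0],
  [-1,0,41,-37,0],
  [-1,0,50,-41,0],
  [-1,0,59,-43,0],
  [-1,0,68,-44,0],
  [-1,0,78,-45,0],
  [-1,0,87,-44,0],
  [-1,0,97,-43,0],
  [-1,0,106,-41,0],
  [-1,0,114,-37,0],
  [-1,0,123,-33,0],
  [-1,0,131,-28,0],
  [-1,0,138,-22,0],
  [-1,0,145,-15,0],
  [-1,0,151,-8,0],
  [-1,0,155,-1,0],
])

```text
time: 6.62
tool_pos: [0.6119, 0.1104, 0.0953]
ee_rot: [3.139, 0.0, 1.645]
wrist_force: [4.3, -1.1, -0.1]
width: 0.0116
```

step_arm([
  [-1,0,0,0,0],
  [-1,0,0,0,0],
  [0.1,0,0,0,0],
  [0.1,0,0,0,0],
  [0.1,0,0,0,0],
  [0.3,0,0,-40,0],
  [0.3,0,0,-80,0],
  [0.3,0,0,-110,0],
  [0.3,0,0,-110,0],
])

```text
time: 7.75
tool_pos: [0.6118, 0.1108, 0.2089]
ee_rot: [3.135, -0.0, 1.645]
wrist_force: [-0.3, 0.1, -0.4]
width: 0.061
```

```bash
python3 - <<'E'
from h import *
o=robot.get_obs(); print(o['time'],o['tool_pos'],o['ee_rot'],o['width'],o['wrist_force'])
s=snap('top','t2.png')
for l in ['tray_handle','compartment','stapler_center']:
  for d in models.pinpoint(s,l): print(l,np.round(d['position'],3),round(d['p'],2),proj(s,d['position']).round())
E
```

```text
7.75 [0.61182506 0.11075771 0.2089391 ] [ 3.13530374e+00 -2.46515075e-04  1.64495896e+00] 0.06102066167512654 [-0.34537137  0.09027131 -0.42261534]
tray_handle [0.614 0.11  0.114] 0.65 [183. 141.]
compartment [0.456 0.097 0.003] 0.96 [198. 238.]
stapler_center [ 0.352 -0.122  0.023] 0.85 [313. 296.]
stapler_center [ 0.598 -0.101  0.018] 0.84 [303. 164.]
stapler_center [ 0.47  -0.134  0.022] 0.82 [320. 232.]
```

View pics/t2.png

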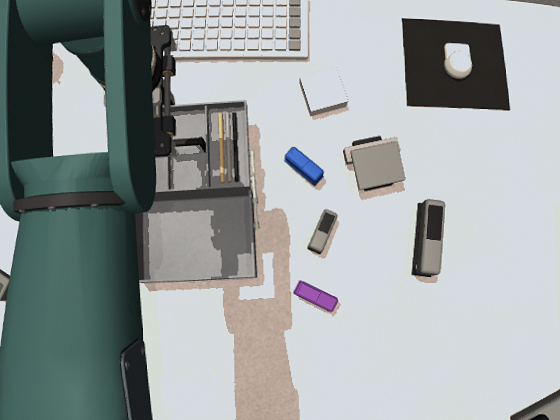

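step_arm([
  [0.6,-236,-161,0,-63],
  [0.6,-236,-161,0,-63],
  [0.6,-236,-161,0,-63],
  [0.6,-236,-161,0,-63],
  [0.6,-236,-161,0,-63],
  [0.6,-236,-161,0,-63],
  [0.6,-236,-161,60,-63],
  [0.6,-236,-161,80,-63],
  [0.6,-236,-161,80,-63],
])

```text
time: 9.07
tool_pos: [0.4649, -0.1358, 0.1216]
ee_rot: [3.142, -0.008, 2.744]
wrist_force: [0.6, -0.9, -0.1]
width: 0.0753
```

```bash
python3 - <<'E'
from h import *
o=robot.get_obs(); print(o['time'],o['tool_pos'],o['ee_rot'],o['width'],o['wrist_force'])
s=snap('wrist','w2.png')
for l in ['stapler_center']:
  for d in models.pinpoint(s,l): print(l,np.round(d['position'],3),round(d['p'],2),proj(s,d['position']).round())
print(proj(s,[.4685,-.1365,.042]))
E
```

```text
9.075 [ 0.46494571 -0.13583428  0.12164459] [ 3.141566   -0.00797045  2.74405995] 0.07529829983940785 [ 0.62232811 -0.88056217 -0.05223246]
stapler_center [ 0.352 -0.128  0.019] 0.65 [235.  84.]
stapler_center [ 0.6   -0.104  0.023] 0.61 [368. 333.]
stapler_center [ 0.471 -0.141  0.02 ] 0.57 [279. 225.]
[282.90160193 228.37260758]
```

View pics/w2.png

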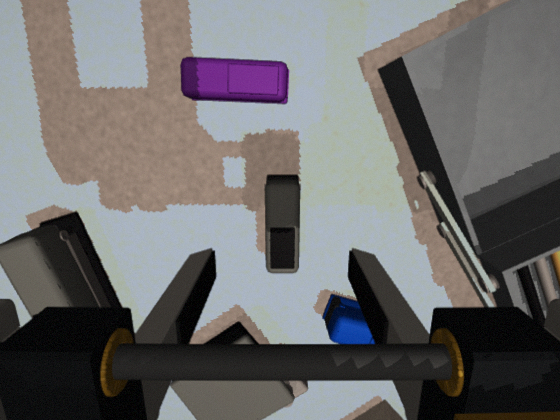

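step_arm([
  [0.6,0,0,30,0],
  [0.6,0,0,50,0],
  [0.6,0,0,50,0],
  [0.6,0,0,50,0],
])

```text
time: 9.68
tool_pos: [0.4686, -0.1373, 0.0773]
ee_rot: [-3.141, 0.003, 2.744]
wrist_force: [0.5, 0.4, 0.7]
width: 0.0755
```

step_arm([
  [0.6,0,0,30,0],
  [0.6,0,0,50,0],
  [0.6,0,0,62,0],
  [0.6,0,0,67,0],
  [0.6,0,0,67,0],
  [0.6,0,0,67,0],
  [-1,0,0,67,0],
  [-1,0,0,67,0],
  [-1,0,0,67,0],
  [-1,0,0,67,0],
  [-1,0,0,67,0],
  [-1,0,0,67,0],
])

```text
time: 11.18
tool_pos: [0.4674, -0.1368, 0.0084]
ee_rot: [3.142, -0.0, 2.744]
wrist_force: [-0.7, 0.4, -0.6]
width: 0.0282
```

step_arm([
  [-1,0,0,-40,0],
  [-1,0,0,-90,0],
  [-1,0,0,-140,0],
  [-1,0,0,-160,0],
  [-1,26,52,-160,-7],
  [-1,53,105,-160,-14],
  [-1,79,157,-160,-20],
  [-1,106,210,-160,-27],
  [-1,106,210,-160,-27],
  [-1,106,210,-160,-27],
  [-1,106,210,-120,-27],
  [-1,106,210,-90,-27],
  [-1,106,210,-90,-27],
  [-1,106,210,-90,-27],
])

```text
time: 12.92
tool_pos: [0.4519, 0.0968, 0.0996]
ee_rot: [-3.141, 0.002, -3.07]
wrist_force: [0.8, 0.2, -1.7]
width: 0.0277
```

```bash
python3 - <<'E'
from h import *
o=robot.get_obs(); print(o['time'],o['tool_pos'],o['ee_rot'],o['width'],o['wrist_force'])
snap('wrist','w3.png')
E
```

```text
12.925 [0.45188979 0.09680854 0.09962627] [-3.14135144e+00  1.67339748e-03 -3.06991555e+00] 0.027715785858247202 [ 0.83008033  0.15448809 -1.7405375 ]
```

View pics/w3.png

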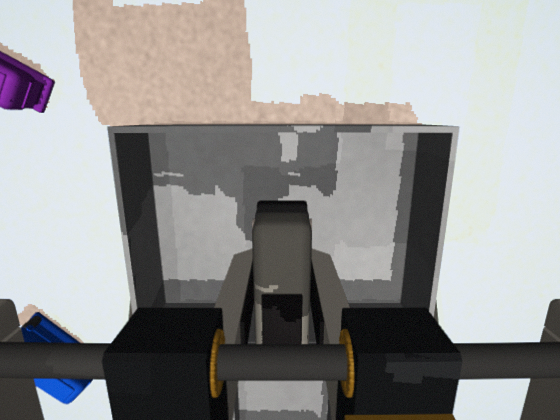

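step_arm([
  [-1,0,0,25,0],
  [-1,0,0,50,0],
  [-1,0,0,70,0],
  [-1,0,0,78,0],
  [-1,0,0,82,0],
  [-1,0,0,84,0],
  [-1,0,0,86,0],
  [-1,0,0,86,0],
  [-1,0,0,86,0],
])

```text
time: 14.1
tool_pos: [0.4511, 0.0979, 0.0127]
ee_rot: [-3.142, 0.0, -3.068]
wrist_force: [-0.2, 0.1, -1.7]
width: 0.0281
```

step_arm([
  [-1,0,0,1,0],
  [-1,0,0,1,0],
  [-1,0,0,1,0],
])

```text
time: 14.48
tool_pos: [0.4513, 0.0979, 0.0124]
ee_rot: [-3.142, 0.001, -3.068]
wrist_force: [-2.4, -0.3, 5.1]
width: 0.0278
```

step_arm([
  [-0.2,0,0,0,0],
  [0.3,0,0,0,0],
  [0.3,0,0,0,0],
  [0.3,0,0,0,0],
  [0.3,0,0,0,0],
  [0.3,0,0,-20,0],
  [0.3,0,0,-60,0],
  [0.3,0,0,-120,0],
  [0.3,0,0,-180,0],
  [0.3,0,0,-197,0],
  [0.3,0,0,-197,0],
])

```text
time: 15.85
tool_pos: [0.4515, 0.0979, 0.2093]
ee_rot: [-3.142, 0.002, -3.068]
wrist_force: [-0.5, -1.0, -0.4]
width: 0.0609
```

```bash
python3 - <<'E'
from h import *
o=robot.get_obs(); print(o['time'],o['tool_pos'],o['ee_rot'],o['width'],o['wrist_force'])
s=snap('wrist','w4.png')
for l in ['stapler_center','compartment','tray_handle']:
  for d in models.pinpoint(s,l): print(l,np.round(d['position'],3),round(d['p'],2),proj(s,d['position']).round())
E
```

```text
15.85 [0.45154718 0.09786277 0.20932563] [-3.14151517e+00  2.43815434e-03 -3.06772274e+00] 0.06086874900022663 [-0.50837919 -0.96498259 -0.43305062]
stapler_center [ 0.352 -0.13   0.019] 0.81 [67. 82.]
stapler_center [0.453 0.098 0.021] 0.67 [282. 195.]
stapler_center [ 0.598 -0.106  0.022] 0.57 [105. 300.]
compartment [0.46  0.104 0.004] 0.71 [286. 198.]
tray_handle [0.614 0.109 0.117] 0.58 [281. 380.]
```

View pics/w4.png

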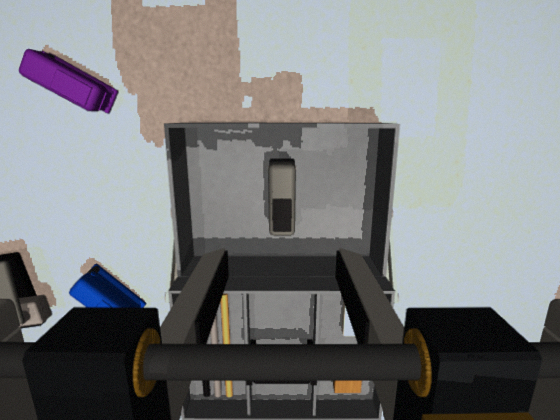

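step_arm([
  [0.2,-40,0,0,20],
  [0.2,-80,1,0,40],
  [0.2,-161,1,0,90],
  [0.2,-161,1,0,90],
  [0.2,-161,1,0,90],
  [0.2,-161,1,0,90],
  [0.2,-161,1,0,90],
  [0.2,-161,1,0,90],
  [0.2,-161,1,0,90],
  [0.2,-161,1,0,90],
  [0.2,-161,1,0,90],
  [0.2,-161,1,0,90],
])

```text
time: 17.55
tool_pos: [0.6113, 0.1107, 0.208]
ee_rot: [-3.141, 0.0, 1.645]
wrist_force: [-0.0, 0.1, -0.4]
width: 0.0567
```

step_arm([
  [0.2,0,1,30,0],
  [0.2,0,1,60,0],
  [0.2,0,1,85,0],
  [0.2,0,1,105,0],
  [0.2,0,1,113,0],
  [0.2,0,1,113,0],
  [0.2,0,1,113,0],
  [-1,0,1,113,0],
  [-1,0,1,113,0],
  [-1,0,1,113,0],
  [-1,0,1,113,0],
  [-1,0,1,113,0],
  [-1,0,1,113,0],
])

```text
time: 19.18
tool_pos: [0.6122, 0.1108, 0.0954]
ee_rot: [-3.141, 0.0, 1.645]
wrist_force: [-0.9, -0.0, 0.3]
width: 0.0117
```

step_arm([
  [-1,0,-5,-8,0],
  [-1,0,-11,-15,0],
  [-1,0,-18,-22,0],
  [-1,0,-25,-28,0],
  [-1,0,-33,-33,0],
  [-1,0,-41,-37,0],
  [-1,0,-50,-41,0],
  [-1,0,-59,-43,0],
  [-1,0,-68,-44,0],
  [-1,0,-78,-45,0],
  [-1,0,-87,-44,0],
  [-1,0,-97,-43,0],
  [-1,0,-106,-41,0],
  [-1,0,-114,-37,0],
  [-1,0,-123,-33,0],
  [-1,0,-131,-28,0],
  [-1,0,-138,-22,0],
  [-1,0,-145,-15,0],
  [-1,0,-149,-10,0],
  [-1,0,-151,-8,0],
])

```text
time: 21.68
tool_pos: [0.4614, 0.0998, 0.1028]
ee_rot: [-3.141, -0.0, 1.645]
wrist_force: [0.1, 3.5, -3.1]
width: 0.0117
```

step_arm([
  [-1,0,-1,2,0],
  [-1,0,-3,4,0],
  [-1,0,-4,6,0],
  [-1,0,-5,7,0],
  [-1,0,-5,8,0],
  [-1,0,-5,8,0],
  [-1,0,-5,8,0],
])

```text
time: 22.55
tool_pos: [0.4567, 0.0994, 0.0954]
ee_rot: [-3.141, -0.0, 1.645]
wrist_force: [-1.8, 5.0, -3.6]
width: 0.0116
```

step_arm([
  [-1,0,0,1,0],
  [-1,0,0,1,0],
  [-1,0,0,1,0],
])

```text
time: 22.92
tool_pos: [0.4568, 0.0994, 0.0953]
ee_rot: [3.141, -0.0, 1.645]
wrist_force: [-3.7, 3.6, 2.1]
width: 0.0115
```

Force shows the tray seated (weight replaced by upward push). Release and rise.

step_arm([
  [0.1,0,0,0,0],
  [0.1,0,0,0,0],
  [0.1,0,0,0,0],
  [0.1,0,0,0,0],
  [0.1,0,0,-30,0],
  [0.1,0,0,-80,0],
  [0.1,0,0,-130,0],
  [0.1,0,0,-130,0],
  [0.1,0,0,-130,0],
  [0.1,0,0,-130,0],
])

```text
time: 24.18
tool_pos: [0.4559, 0.0991, 0.2224]
ee_rot: [-3.138, 0.0, 1.645]
wrist_force: [0.4, 0.0, -1.1]
width: 0.0515
```

```bash
python3 - <<'E'
from h import *
o=robot.get_obs(); print(o['time'],o['tool_pos'],o['width'],o['wrist_force'])
s=snap('wrist','w5.png')
for d in models.pinpoint(s,'tray_handle'): print(np.round(d['position'],3),round(d['p'],2))
snap('scene','s5.png')
E
```

```text
24.175 [0.45593145 0.09913116 0.22235968] 0.05152845335786217 [ 0.40389995  0.03070814 -1.10384463]
[0.457 0.098 0.113] 0.56
```

View pics/s5.png

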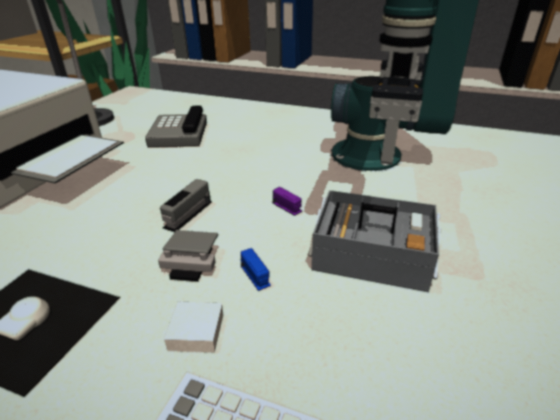

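```bash
python3 -c "
from bench import robot
print(robot.close_job())"
```

```text
the job is handed in; nothing more can be done
None
```

I opened the tray by its handle and stood the small grey stapler on the compartment floor. I then lowered the tray shut by the handle and handed the job in at about 24 s of the 67 s allowed.

- **Stapler:** After release, the wrist picture showed it upright and alone in the compartment. It was measured at (0.453, 0.098), about 10 mm or less from the compartment centre. Its position was not visible once the tray was closed.
- **Tray:** It was held in the gripper the whole way down, and the upward push on the fingers at the end showed it had seated. The handle was then measured at (0.457, 0.098, 0.113), the closed height. The last picture shows the tray closed as at the start.
- **Robot:** It was clear above the tray, touching nothing.

No check failed. The one disagreement was a compartment centre reading about 7 mm off the earlier one, from the partly blocked wrist view. The final height of the gripper was also 0.6 mm above where it first took the handle, well inside the 6 mm limit.

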